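# Snap the cup-centring cap onto a drinks-mixer base and keep it pressed

## Robot

A 6-joint arm with a two-finger parallel gripper is mounted at the origin on the work surface. World frame = base frame: x ahead of the robot, y to its left, z up, the work surface at z = 0. Lengths are in mm, angles in rad, forces in N, time in s.
With the tool pointing down it reaches from about 350 to 725 mm from the base axis. Payload 4.3 kg.
Tool frame: the origin (TCP) lies at the very end of the fingers, on their centre line; the grasp point (between the pads) lies 19 mm behind it; z points along the fingers, y is the direction in which the jaws open and shut (so a half turn about z gives the same grasp; the last joint's range is limited). The gripper opens to 85 mm and grips with 20 to 120 N. Pads are 22 mm wide; open, the fingers measure 114 mm over their backs; the gripper's body (76 mm by 85 mm) begins 54 mm behind the grasp point. The pads swing forward as they close: fully open they stand 13 mm farther back than shut.
Start: joints at [1.049, 0.377, 0.081, 1.274, 0, 1.46], TCP at [230.16, 526.966, 231.329] pointing down, gripper open.
Joint ranges: [-2.72, 2.72], [-0.84, 1.66], [-1.02, 1.22], [-1.77, 2.12], [-1.37, 1.28], [-3.14, 3.14]. Speed limits (rad/s): [2.57, 2.57, 3.14, 3.14, 3.14, 3.14].

## Interface

Orientations are given as a unit quaternion [w, x, y, z].
In Python, from bench import * gives the robot as it stands. The module is installed in compiled form; this text tells all that it offers.
- The arm moves only by the tool carry_out, never from a script. Its argument "commands" is a list of rows, each an object with "dp": the shift along the world's x, y, z scaled (see below), a list of three; "rot": the turn, a rotation vector about the world's x, y, z scaled (see below), a list of three; "hand": the closure, from 0 (fully open) to 1 (shut). A call has 1 to 5 rows; each row shifts and turns the pose as measured when the row begins; what a row does not reach is not made up. The controller multiplies each number of a shift by 3 cm and each number of a turn by 5 degrees. A row lasts 1/12 s, in which the tool goes at most 41.7 mm and 7.16 degrees, less where a joint would pass 70% of its speed; a pose out of reach is approached as far as the arm can. A call with a number of a shift or a turn outside -1 to 1 is refused whole. A call with a gripper value outside its range is refused whole. The fingers move at their own pace and stop on an object; "grip_force" is the grip in N (left out, the last holds). Time passes only in rows, so rows that do not move let the fingers close. It gives the time, the measured TCP pose, the force and the opening at its end, in the units of the state.
- get_state(): the state, without advancing time (a new reading comes with each control period).
- capture(name): name is "scene" or "side" or "wrist"; returns the picture (420x560x3 uint8, red, green, blue); there is no depth.
- camera_params(name): a dict with "camera_matrix" (3x3 intrinsics, pixels), "k1" (the pictures are not rectified: a ray, as slopes to the right and down, at radius r is drawn at 1 + k1 r^2 times it, then the intrinsics apply), "xyz" and "attitude" of the camera in the world. Camera axes: x right, y up, looking along -z (the intrinsics and any distortion apply to the point x, -y, -z); pixel columns grow to the right and rows downward; lengths in mm; the calibration is good to about 2 mm. A picture is of the moment at which its call begins: read the wrist's pose just before it. camera_params takes no time and is no camera call; for the wrist camera it gives the pose at the moment of the call.
- job_done(): hands the job in, once; it reports no verdict.
The state is a dict: "t": time; "qpos": joint angles; "dq": joint speeds; "joint_efforts": joint torques, N m; "tcp_pos": TCP position; "eef_rot": TCP orientation; "ft_force": force on the tool from outside, world axes, zero at the start; "torque": the same for the moment, N m; "opening": finger opening in mm.
Only numpy, scipy, OpenCV 4.12 (cv2) and the standard library are available. Lean on these libraries where they do the work, as an engineer would, in place of code of your own. Each camera call takes 0.05 s, during which the arm holds its last target.

## Task

Pick the blue cap out of the parts crate, set it mouth-down over the brass stud on the mixer base and press it straight down until it clicks over the stud's sprung balls, then keep pressing after the click so that the cap pushes the orange sprung ring under it well down (about half of the ring's travel or more). Finish while still holding the cap pressed down like that: do not let go or ease off. Leave the other parts in the crate, and do not push the mixing cup, grease jar or screwdriver about.

Things in the scene. Friction and masses are not known exactly. Their poses are not given: they have to be found in the camera images.
- cap_center (a point): Centre of the blue plastic snap cap, a round cap 42 mm in diameter, 42 mm high, white disc on its closed top, the only blue part; about 50 g. It stands mouth-down on the crate floor; this point is 21 mm above its mouth (lower rim), z up. The mouth has an inward lip 4 mm high with a 26 mm bore; above it the hollow is 33 mm wide, up to 37 mm from the mouth.
- crate: Fixed grey open crate, 170 mm (x) by 340 mm (y), 45 mm high, walls and floor 4 mm; origin at the centre of its underside, z up. Six parts, the cap in any place: 3 places along y, 92 mm apart, by 2 along x, 76 mm apart, each some 7 mm off. Fingers that close along the crate's y axis have most room (50 mm from the cap's axis to its neighbours and the walls); the others are at most 31 mm high.
- stud_foot (a point): Foot of the upright brass stud of the mixer base, on its axis, level with the top of the base pan (26 mm above the bench); z up, axes those of the base. The stud is 22 mm in diameter, 38 mm high, tapering to 11 mm over its last 10 mm. Four steel balls (centres 19 mm above the pan) stick out of its sides by 5 mm on springs.
- stud_top (a point): Middle of the stud's top, 38 mm above the pan. Heights of the cap's mouth above the pan as it goes on: 38 it reaches the stud, about 25 its lip meets the balls; pushing on takes up to about 6 to 16 N, then the force drops (click); from 10 the balls are out above the lip; 8 it meets the orange ring; 3 is fully down.
- mixer_base: Fixed stainless drinks-mixer base: a flat pan 260 mm (x) by 180 mm (y), 26 mm high; origin at the centre of its underside. The stud stands at x = -50 mm, y = 0. A column socket, 35 mm high on the pan and 110 mm wide, begins 87 mm from the stud's axis towards the base's +x.
- seal_ring (a joint): The orange sprung ring (48 mm outside, 26 mm inside, 3 mm thick) round the foot of the stud: how far it is pushed down, in m: 0 at rest (its top 8 mm above the pan), 0.005 fully down. Its spring pushes back with 2 N at first and 2.5 N more for each mm (14.5 N fully down).
- fitting: Loose brass fitting in the crate, 30 mm in diameter, 31 mm high; origin at the centre of its underside. A part to leave in the crate.
- washer: Loose steel washer lying in the crate, 40 mm outside, 22 mm inside, 6 mm thick; origin at the centre of its underside. A part to leave in the crate.
- plug: Loose black plastic plug in the crate, 40 mm head, 28 mm high; origin at the centre of its underside. A part to leave in the crate.
- foot: Loose black rubber foot with a thin stem up, 38 mm in diameter, 30 mm high; origin at the centre of its underside. A part to leave in the crate.
- bracket: Loose small aluminium angle bracket, 32 by 42 mm, 30 mm high; origin at the centre of its underside. A part to leave in the crate.
- mixing_cup: Loose stainless mixing cup standing on the bench, 94 mm in diameter at the rim, 130 mm high; origin at the centre of its underside. Not to be moved.
- grease_jar: Loose yellow jar with a white cap, 60 mm in diameter, 75 mm high, on the bench; origin at the centre of its underside. Not to be moved.
- screwdriver: Loose red-handled screwdriver lying on the bench beside the mixer base, about 200 mm long along its x; origin under its middle. Not to be moved.
There are look-alikes about, which are no part of the job. Of the things that look like the part that bears cap_center, the largest one is meant.

How it is judged:
By the outcome, as a careful person would: the job done as asked, in the order asked, and still so for the second after the job is handed in, while the arm keeps its last pose, push and grip.
It also fails if it takes over 48 s, if anything falls off the work surface, if the arm or the gripper's body presses on something with over 40 N, if the wrist force passes 120 N, or if a joint passes its speed limit or range.

## Working session

There is one attempt and no reset: what is moved stays moved. The work goes in short steps, Python scripts to look and compute and a tool call to move; the robot and the scene stay as the last step left them, time stands still between calls to the robot, and variables do not carry over. Pictures are saved under pics/ and viewed, and the job is handed in when it is done.

Besides the shell and the picture viewer there is one more tool, called after "Emit:" as name(argument=value, ...) on one line, values as JSON. carry_out: Moves the arm, as the interface text tells. Its arguments: {"type":"object","properties":{"commands":{"type":"array"},"grip_force":{"type":"number"}},"required":["commands"]}

```bash
mkdir -p pics; ls
python3 - <<'E'
from bench import *
import cv2
s=get_state();print(s)
for n in ("scene","side","wrist"):
    p=camera_params(n);print(n,p)
    im=capture(n);cv2.imwrite(f"pics/{n}0.png",im[:,:,::-1])
E
```

```text
pics
{'t': 0.0, 'qpos': array([1.04864078e+00, 3.78100825e-01, 7.96482439e-02, 1.27443030e+00,
       3.76550819e-05, 1.46046790e+00]), 'dq': array([ 0.0002604 ,  0.00173901, -0.00150728,  0.00079119,  0.00148933,
       -0.00083693]), 'joint_efforts': array([ 2.45550227e-04, -4.63603771e+01,  2.69876146e+01,  2.08432158e-02,
       -8.81939718e-05, -1.07707055e-05]), 'tcp_pos': array([229.83144031, 526.35070148, 230.34799997]), 'eef_rot': array([-3.42349618e-04,  2.04461415e-01,  9.78874068e-01, -9.85685241e-04]), 'ft_force': array([-0.84117596, -0.72468564, -0.26747887]), 'torque': array([-0.01069954,  0.02103912, -0.00394577]), 'opening': 85.3544665666324}
scene {'camera_matrix': array([[507.11301332,   0.        , 273.41042668],
       [  0.        , 507.11301332, 215.35740124],
       [  0.        ,   0.        ,   1.        ]]), 'k1': -0.019377140470067247, 'xyz': array([1144.24428998,  747.50691176,  690.83631796]), 'attitude': array([0.25918356, 0.15345301, 0.46863201, 0.83045776])}
side {'camera_matrix': array([[391.99450839,   0.        , 280.17599287],
       [  0.        , 391.99450839, 208.39299048],
       [  0.        ,   0.        ,   1.        ]]), 'k1': -0.10640882990292339, 'xyz': array([417.57472315, 661.87137499, 617.11107004]), 'attitude': array([-0.08181782, -0.05440712,  0.44962004,  0.88779926])}
wrist {'camera_matrix': array([[290.50277998,   0.        , 279.33289374],
       [  0.        , 290.50277998, 208.36048175],
       [  0.        ,   0.        ,   1.        ]]), 'k1': -0.028726715195210435, 'xyz': array([163.36785478, 555.08739664, 373.1357102 ]), 'attitude': array([ 0.82785314, -0.1195922 , -0.07706758,  0.5426025 ])}
```

View pics/scene0.png

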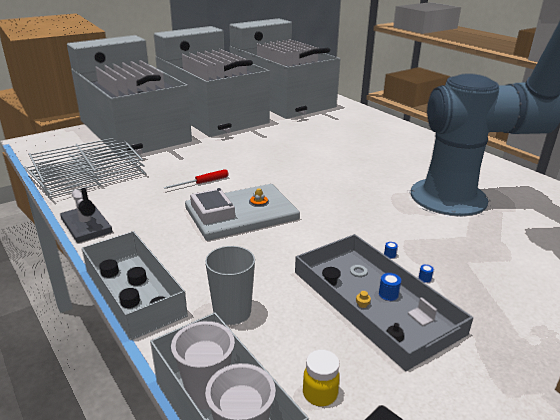

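View pics/side0.png

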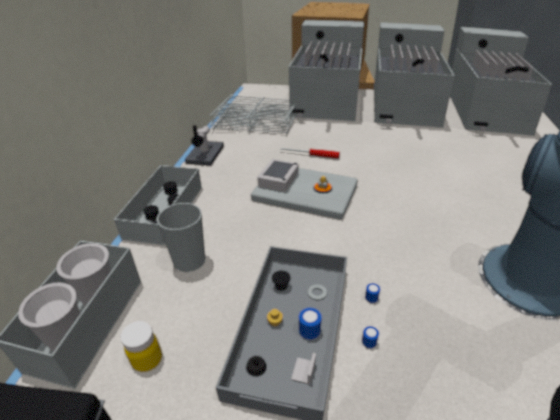

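View pics/wrist0.png

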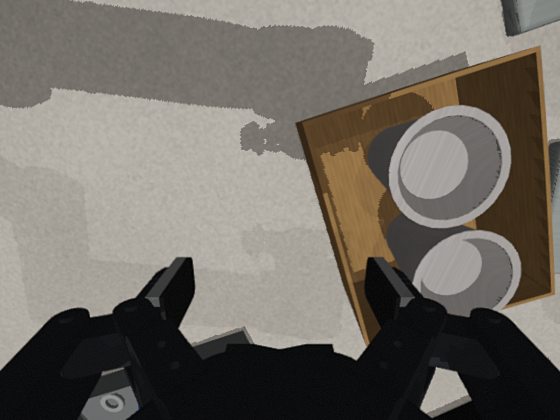

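The scene picture shows three blue caps that could be confused: one in the crate at (390,287) in scene and (310,322) in side, and two small ones on the bench at scene (391,249) and (426,271). The crate one is the largest. The stud is at scene (259,196) and side (323,185). Next I'll take close crops and measure.

```bash
cat > h.py <<'E'
from bench import *
import cv2, numpy as np
from scipy.spatial.transform import Rotation as R
def cam(n): 
    p=camera_params(n); q=np.array(p['attitude']); return p['camera_matrix'],p['k1'],np.array(p['xyz']),R.from_quat(q[[1,2,3,0]]).as_matrix()
def ray(c,uv):
    K,k1,o,M=c
    u=cv2.undistortPoints(np.array([[uv]],float),K,np.array([k1,0,0,0,0.]))[0,0]
    d=M@np.array([u[0],-u[1],-1]); return o,d/np.linalg.norm(d)
def onz(c,uv,z):
    o,d=ray(c,uv); return o+d*(z-o[2])/d[2]
def proj(c,P):
    K,k1,o,M=c
    q=(np.atleast_2d(P)-o)@M; q=q*[1,-1,-1]
    return cv2.projectPoints(q.reshape(-1,1,3),np.zeros(3),np.zeros(3),K,np.array([k1,0,0,0,0.]))[0].reshape(-1,2)
E
python3 - <<'E'
import cv2
a=cv2.imread('pics/scene0.png');b=cv2.imread('pics/side0.png')
def crop(im,x,y,w,h,s,n): cv2.imwrite(n,cv2.resize(im[y:y+h,x:x+w],None,fx=s,fy=s,interpolation=cv2.INTER_NEAREST))
crop(a,290,230,190,140,4,'pics/c1.png')
crop(a,180,160,130,90,6,'pics/c2.png')
crop(b,225,240,170,175,3.4,'pics/c3.png')
crop(b,245,140,130,80,6,'pics/c4.png')
E
```

```text
(no output)
```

View pics/c1.png

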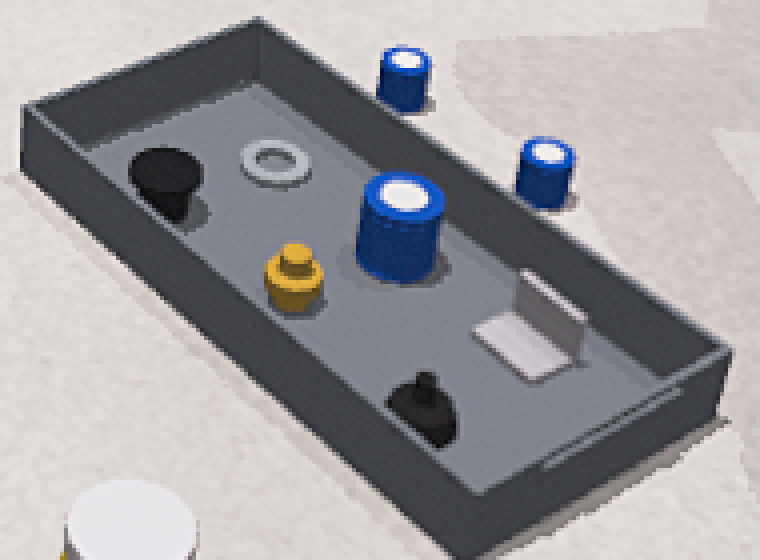

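View pics/c2.png

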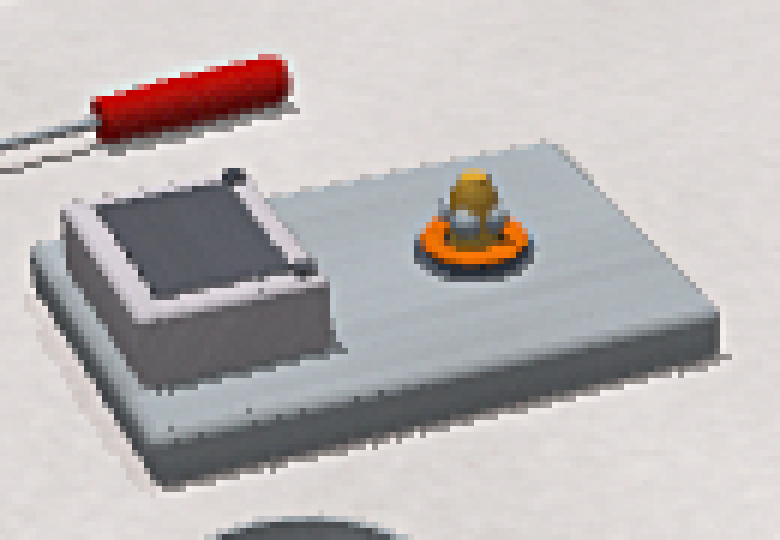

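View pics/c3.png

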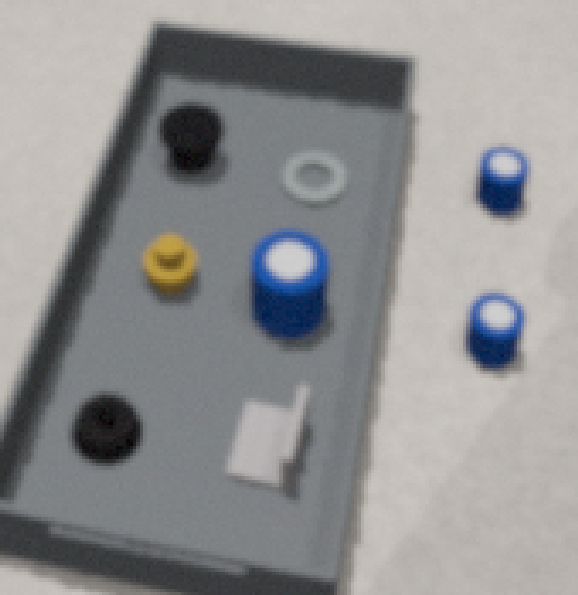

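View pics/c4.png

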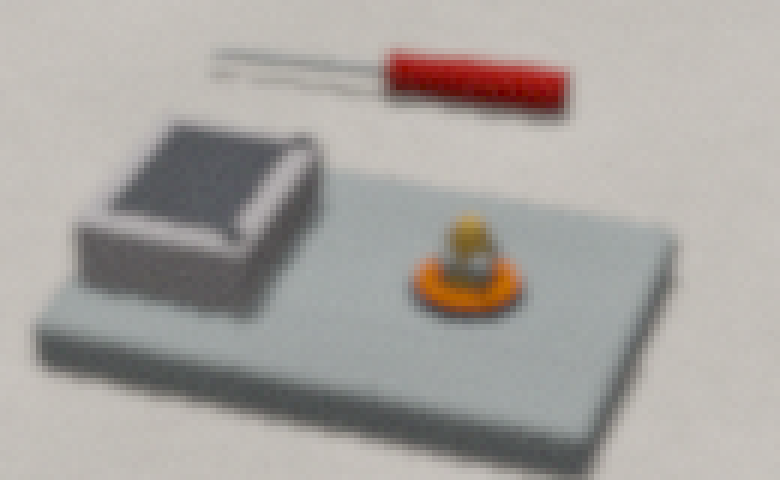

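Run:
```python
from h import *
S=cam('scene');D=cam('side')
def p(c,x,y,s,ox,oy): return (x/s+ox-.5,y/s+oy-.5)
def tri(a,b):
    (o1,d1),(o2,d2)=a,b
    A=np.stack([d1,-d2],1);t=np.linalg.lstsq(A,o2-o1,rcond=None)[0]
    P,Q=o1+t[0]*d1,o2+t[1]*d2;return ((P+Q)/2).round(1),np.linalg.norm(P-Q).round(1)
c1=lambda x,y:p(0,x,y,4,290,230);c2=lambda x,y:p(0,x,y,6,180,160)
c3=lambda x,y:p(0,x,y,3.4,225,240);c4=lambda x,y:p(0,x,y,6,245,140)
for n,a,b,z in [('cap',c1(404,196),c3(292,262),46),('studtop',c2(474,176),c4(470,221),64),('ring',c2(474,240),c4(468,284),34),('small1',c1(405,61),c3(503,163),0),('small2',c1(547,152),c3(496,315),0),
  ('crTL',c1(258,18),c3(153,24),45),('crX',c1(732,350),c3(338,582),45),('washer',c1(276,163),c3(314,176),10)]:
    print(n,onz(S,a,z).round(1),onz(D,b,z).round(1),tri(ray(S,a),ray(D,b)))
print('crate top z45 scene',[onz(S,c1(*q),45).round(1)[:2] for q in [(258,18),(22,107),(732,350),(475,493)]])
print('side crate',[onz(D,c3(*q),45).round(1)[:2] for q in [(153,24),(412,60),(338,582)]])
print('pan z26 scene',[onz(S,c2(*q),26).round(1)[:2] for q in [(550,142),(718,310),(145,437),(35,250)]])
print('pan side',[onz(D,c4(*q),26).round(1)[:2] for q in [(672,232),(590,440),(40,330)]])
```

```text
cap [464.5 212.3  46. ] [464.5 212.4  46. ] (array([464.5, 212.3,  46. ]), np.float64(0.1))
studtop [ 491.3 -238.6   64. ] [ 492.4 -240.5   64. ] (array([ 492.1, -237.4,   65.3]), np.float64(1.0))
ring [ 493.5 -235.4   34. ] [ 491.5 -235.    34. ] (array([ 491.7, -238. ,   32.2]), np.float64(0.2))
small1 [317.8  80.9   0. ] [350.4  79.5   0. ] (array([353.8, 109.4,  30.6]), np.float64(1.5))
small2 [318.3 191.7   0. ] [352.4 193.9   0. ] (array([355.6, 217.1,  31. ]), np.float64(0.6))
crTL [410.4  44.   45. ] [578.2  38.7  45. ] (array([544.4, 171.3, 164.3]), np.float64(3.6))
crX [421.5 381.1  45. ] [420.8 381.3  45. ] (array([420.9, 380.8,  44.4]), np.float64(0.2))
washer [463.9 121.2  10. ] [463.2 118.1  10. ] (array([463.1, 119.7,  10. ]), np.float64(2.3))
crate top z45 scene [array([410.4,  44. ]), array([579.2,  37.8]), array([421.5, 381.1]), array([590. , 374.2])]
side crate [array([578.2,  38.7]), array([412.2,  44.6]), array([420.8, 381.3])]
pan z26 scene [array([ 402.5, -307. ]), array([ 432.4, -137. ]), array([ 685.3, -185.6]), array([ 652.7, -348.4])]
pan side [array([ 401.8, -308.1]), array([ 429.2, -136.5]), array([ 677.7, -178.9])]
```

The scene and side views agree to about 0.1 mm on the cap, with the top at (464.5, 212.3, 46.0), the expected height. The small look-alikes are only about 30 mm high. The stud axis is near (492, -237), crate yaw is about -1.9° and base yaw about -10°. I'm moving over the cap now.

Emit:
carry_out(commands=[{"dp": [0.7,-0.95,0],"rot": [0,0,0.87],"hand": 0},{"dp": [0.7,-0.95,0],"rot": [0,0,0.87],"hand": 0},{"dp": [0.7,-0.95,0],"rot": [0,0,0.87],"hand": 0},{"dp": [0.7,-0.95,0],"rot": [0,0,0.87],"hand": 0},{"dp": [0.7,-0.95,0],"rot": [0,0,0.87],"hand": 0}], grip_force=90)

```text
t: 0.57
tcp_pos: [332.8, 383.5, 227.9]
eef_rot: [-0.002, 0.001, 1.0, -0.001]
ft_force: [0.2, -0.2, -0.8]
opening: 85.3
```

Emit:
carry_out(commands=[{"dp": [0.75,-0.97,0],"rot": [0,0,-0.36],"hand": 0},{"dp": [0.75,-0.97,0],"rot": [0,0,0],"hand": 0},{"dp": [0.75,-0.97,0],"rot": [0,0,0],"hand": 0},{"dp": [0.75,-0.97,0],"rot": [0,0,0],"hand": 0},{"dp": [0.75,-0.97,0],"rot": [0,0,0],"hand": 0}])

```text
t: 0.98
tcp_pos: [447.5, 229.9, 226.8]
eef_rot: [-0.003, 0.015, 1.0, -0.002]
ft_force: [0.5, 0.5, -0.6]
opening: 85.5
```

Emit:
carry_out(commands=[{"dp": [0.55,-0.57,-0.3],"rot": [0,0,0],"hand": 0},{"dp": [0,0,-0.95],"rot": [0,0,0],"hand": 0},{"dp": [0,0,-0.95],"rot": [0,0,0],"hand": 0},{"dp": [0,0,0],"rot": [0,0,0],"hand": 0}])

```text
t: 1.32
tcp_pos: [471.1, 204.3, 160.0]
eef_rot: [0.0, 0.021, 1.0, -0.002]
ft_force: [-0.4, -0.3, -0.8]
opening: 85.5
```

Run:
```python
from h import *
s=get_state();print({k:s[k] for k in('t','tcp_pos','eef_rot','qpos')})
q=s['eef_rot'];M=R.from_quat(q[[1,2,3,0]]).as_matrix();print(M.round(4), np.degrees(np.arctan2(M[1,1],M[0,1])))
c=cam('wrist');im=capture('wrist')[:,:,::-1].copy();
cv2.imwrite('pics/w1raw.png',im)
for z,col in((46,(0,255,0)),):
    a=np.linspace(0,6.28,24);P=np.c_[464.5+21*np.cos(a),212.3+21*np.sin(a),0*a+z]
    for u in proj(c,P): cv2.circle(im,tuple(int(v) for v in u.round()),1,col,-1)
cv2.imwrite('pics/w1.png',im)
```

```text
{'t': 1.3167, 'tcp_pos': array([471.11578831, 204.30907004, 159.97610435]), 'eef_rot': array([ 2.30413720e-04,  2.12754775e-02,  9.99771598e-01, -2.01302765e-03]), 'qpos': array([ 0.28803145,  0.28782679, -0.23446571,  1.04929041, -0.00397527,
        0.33058727])}
[[-9.991e-01  4.250e-02  4.000e-04]
 [ 4.250e-02  9.991e-01 -4.000e-03]
 [-5.000e-04 -4.000e-03 -1.000e+00]] 87.56175804748895
```

View pics/w1.png

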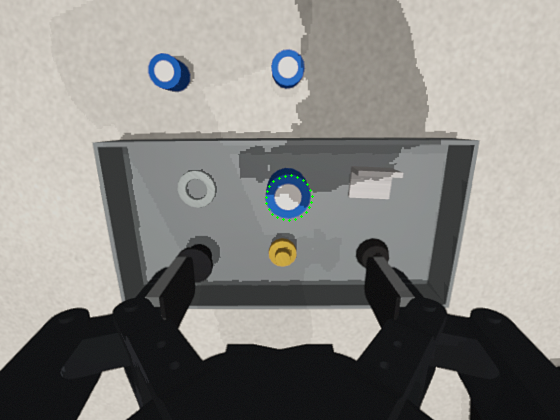

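Run:
```python
import cv2
a=cv2.imread('pics/w1.png')[150:270,230:350];b=cv2.imread('pics/w1raw.png')[150:270,230:350]
cv2.imwrite('pics/w1c.png',cv2.hconcat([cv2.resize(x,(390,390),interpolation=cv2.INTER_NEAREST) for x in(b,a)]))
```

```text
(no output)
```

View pics/w1c.png

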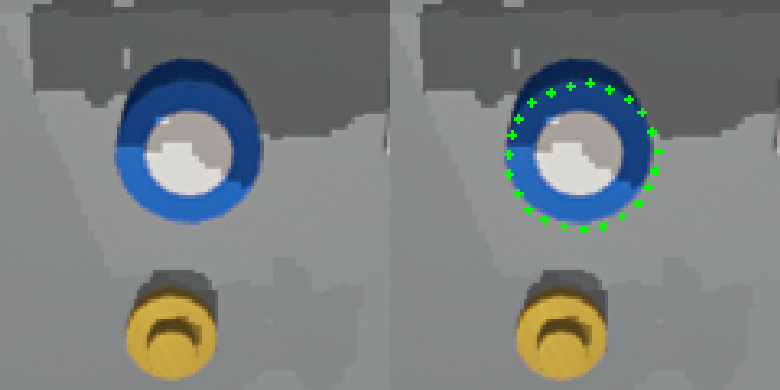

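The wrist overlay matches the triangulated cap to about 1 mm. Next I'll centre on about (464, 212), narrow the fingers to about 60 mm and descend.

Emit:
carry_out(commands=[{"dp": [-0.23,0.25,-0.5],"rot": [0,0,0.1],"hand": 0.3},{"dp": [0,0,-0.8],"rot": [0,0,0],"hand": 0.3},{"dp": [0,0,-0.5],"rot": [0,0,0],"hand": 0.3},{"dp": [0,0,0],"rot": [0,0,0],"hand": 0.3}])

```text
t: 1.7
tcp_pos: [467.1, 214.9, 113.1]
eef_rot: [0.005, 0.015, 1.0, -0.0]
ft_force: [-0.6, 0.4, -0.2]
opening: 59.8
```

Emit:
carry_out(commands=[{"dp": [-0.1,-0.1,-0.5],"rot": [0,0,0],"hand": 0.3},{"dp": [0,0,-0.7],"rot": [0,0,0],"hand": 0.3},{"dp": [0,0,0],"rot": [0,0,0],"hand": 0.3},{"dp": [0,0,0],"rot": [0,0,0],"hand": 0.3}])

```text
t: 2.03
tcp_pos: [467.5, 215.0, 84.1]
eef_rot: [0.008, 0.014, 1.0, 0.001]
ft_force: [0.3, -0.4, 0.4]
opening: 60.0
```

```bash
cat > st.py <<'E'
from h import *
s=get_state();q=s['eef_rot'];M=R.from_quat(q[[1,2,3,0]]).as_matrix()
print(s['t'],s['tcp_pos'].round(2),'F',s['ft_force'].round(1),'op',round(s['opening'],1),'head',round(np.degrees(np.arctan2(M[1,1],M[0,1])),2),'z',M[:,2].round(4),'dq',s['dq'].round(3))
rv=np.cross(M[:,2],[0,0,-1]);print('rot to level (deg)',np.degrees(rv).round(2),'units',(np.degrees(rv)/5).round(2))
E
python3 st.py
```

```text
2.0333 [467.53 215.    84.06] F [ 0.3 -0.4  0.4] op 60.0 head 88.45 z [ 0.0169  0.0021 -0.9999] dq [ 0.006  0.003  0.003  0.011  0.    -0.001]
rot to level (deg) [-0.12  0.97  0.  ] units [-0.02  0.19  0.  ]
```

Emit:
carry_out(commands=[{"dp": [-0.1,-0.1,0],"rot": [0,0,0],"hand": 0.3}])

```text
t: 2.12
tcp_pos: [465.7, 212.7, 85.9]
eef_rot: [0.009, 0.013, 1.0, 0.002]
ft_force: [0.2, 0.4, 0.1]
opening: 60.0
```

```bash
python3 st.py
```

```text
2.1167 [465.71 212.75  85.85] F [0.2 0.4 0.1] op 60.0 head 88.49 z [ 0.019   0.0029 -0.9998] dq [-0.044 -0.114 -0.1   -0.009 -0.005 -0.051]
rot to level (deg) [-0.17  1.09  0.  ] units [-0.03  0.22  0.  ]
```

Emit:
carry_out(commands=[{"dp": [-0.03,-0.02,-0.5],"rot": [-0.03,0.22,0],"hand": 0.3},{"dp": [0,0,-0.6],"rot": [0,0,0],"hand": 0.3},{"dp": [0,0,0],"rot": [0,0,0],"hand": 0.3}])

```text
t: 2.37
tcp_pos: [468.4, 213.3, 58.9]
eef_rot: [0.004, 0.013, 1.0, 0.001]
ft_force: [-1.0, 0.5, 0.0]
opening: 60.0
```

```bash
python3 st.py
```

```text
2.3667 [468.44 213.32  58.95] F [-1.   0.5  0. ] op 60.0 head 88.54 z [ 0.0083  0.0029 -1.    ] dq [-0.001 -0.05   0.08   0.087 -0.002 -0.   ]
rot to level (deg) [-0.16  0.48  0.  ] units [-0.03  0.1   0.  ]
```

Emit:
carry_out(commands=[{"dp": [-0.15,-0.04,-0.3],"rot": [-0.03,0.1,0],"hand": 0.3},{"dp": [-0.1,0,-0.5],"rot": [0,0.05,0],"hand": 0.3},{"dp": [0,0,0],"rot": [0,0,0],"hand": 0.3}])

```text
t: 2.62
tcp_pos: [463.4, 212.9, 38.7]
eef_rot: [0.0, 0.013, 1.0, 0.001]
ft_force: [-0.7, 0.2, 0.5]
opening: 60.0
```

```bash
python3 st.py
```

```text
2.6167 [463.36 212.87  38.71] F [-0.7  0.2  0.5] op 60.0 head 88.54 z [ 5.0e-04  1.8e-03 -1.0e+00] dq [-0.    -0.046  0.051  0.065 -0.002 -0.001]
rot to level (deg) [-0.1   0.03  0.  ] units [-0.02  0.01  0.  ]
```

Emit:
carry_out(commands=[{"dp": [-0.03,-0.03,-0.4],"rot": [0,0.05,0],"hand": 0.3},{"dp": [-0.03,0,-0.45],"rot": [0,0.05,0],"hand": 0.3},{"dp": [0,0,0],"rot": [0,0,0],"hand": 0.3},{"dp": [0,0,0],"rot": [0,0,0],"hand": 0.3}])

```text
t: 2.95
tcp_pos: [463.5, 212.4, 15.0]
eef_rot: [-0.002, 0.013, 1.0, 0.001]
ft_force: [0.2, -0.5, -0.1]
opening: 59.8
```

```bash
python3 st.py
```

```text
2.95 [463.46 212.42  15.02] F [ 0.2 -0.5 -0.1] op 59.8 head 88.56 z [-0.0047  0.0029 -1.    ] dq [-0.002  0.01  -0.01  -0.005  0.001 -0.   ]
rot to level (deg) [-0.17 -0.27 -0.  ] units [-0.03 -0.05 -0.  ]
```

Emit:
carry_out(commands=[{"dp": [0,0,-0.17],"rot": [-0.03,-0.05,0],"hand": 0.3},{"dp": [0,0,0],"rot": [0,0,0],"hand": 0.3},{"dp": [0,0,0],"rot": [0,0,0],"hand": 1},{"dp": [0,0,0],"rot": [0,0,0],"hand": 1},{"dp": [0,0,0],"rot": [0,0,0],"hand": 1}])

```text
t: 3.37
tcp_pos: [465.2, 212.9, 12.1]
eef_rot: [0.002, 0.012, 1.0, 0.0]
ft_force: [0.2, -0.2, -1.6]
opening: 39.9
```

```bash
python3 st.py
```

```text
3.3667 [465.21 212.92  12.08] F [ 0.2 -0.2 -1.6] op 39.9 head 88.57 z [ 3.6e-03  9.0e-04 -1.0e+00] dq [ 0.001 -0.006  0.006  0.007 -0.    -0.001]
rot to level (deg) [-0.05  0.2   0.  ] units [-0.01  0.04  0.  ]
```

Emit:
carry_out(commands=[{"dp": [0,0,0],"rot": [0,0,0],"hand": 1},{"dp": [0,0,0],"rot": [0,0,0],"hand": 1},{"dp": [0,0,0.5],"rot": [0,0,0],"hand": 1},{"dp": [0,0,0.9],"rot": [0,0,0],"hand": 1},{"dp": [0,0,0.9],"rot": [0,0,0],"hand": 1}])

```text
t: 3.78
tcp_pos: [459.6, 211.1, 77.5]
eef_rot: [-0.004, 0.013, 1.0, -0.001]
ft_force: [0.7, -0.0, -0.6]
opening: 39.9
```

```bash
python3 st.py
python3 - <<'E'
from h import *
cv2.imwrite('pics/w2.png',capture('wrist')[:,:,::-1]);cv2.imwrite('pics/s2.png',capture('side')[:,:,::-1])
E
```

```text
3.7833 [459.58 211.08  77.5 ] F [ 0.7 -0.  -0.6] op 39.9 head 88.57 z [-0.0083 -0.0028 -1.    ] dq [-0.002 -0.348  0.426  0.811  0.     0.   ]
rot to level (deg) [ 0.16 -0.48  0.  ] units [ 0.03 -0.1   0.  ]
```

View pics/w2.png

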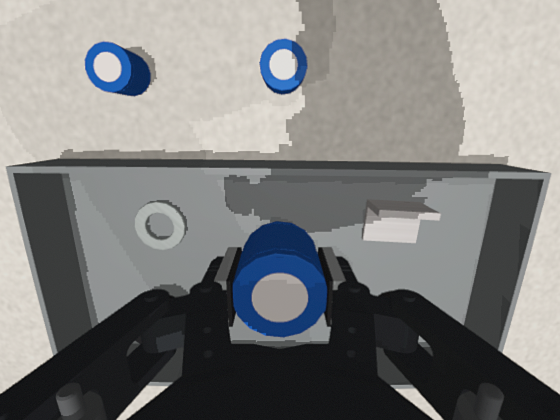

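View pics/s2.png

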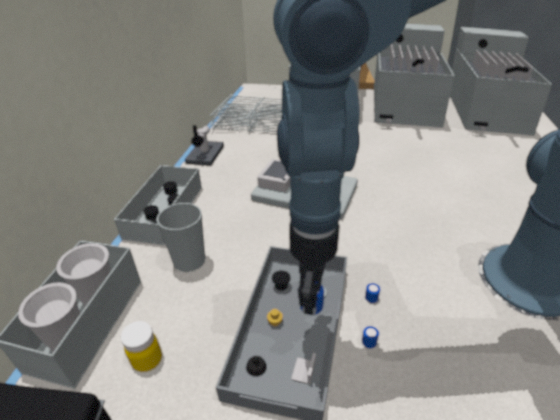

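The cap is held upright between the pads (wrist picture, disc at (280,297)) and the other parts are untouched. I'm raising it and carrying it towards the stud.

Emit:
carry_out(commands=[{"dp": [0.1,0,0.95],"rot": [0,-0.1,0],"hand": 1},{"dp": [0.1,0,0.95],"rot": [0,0,0],"hand": 1},{"dp": [0.1,0,0.95],"rot": [0,0,0],"hand": 1},{"dp": [0.1,-0.5,0.8],"rot": [0,0,0],"hand": 1},{"dp": [0.1,-0.9,0.2],"rot": [0,0,-0.4],"hand": 1}])

```text
t: 4.3
tcp_pos: [474.7, 171.6, 196.5]
eef_rot: [0.001, 0.027, 1.0, -0.0]
ft_force: [0.7, -0.4, -0.7]
opening: 40.2
```

Emit:
carry_out(commands=[{"dp": [0,-1,0],"rot": [0,0,-0.3],"hand": 1},{"dp": [0,-1,0],"rot": [0,0,-0.3],"hand": 1},{"dp": [0,-1,0],"rot": [0,0,-0.3],"hand": 1},{"dp": [0,-1,0],"rot": [0,0,-0.3],"hand": 1},{"dp": [0,-1,0],"rot": [0,0,-0.3],"hand": 1}])

```text
t: 4.72
tcp_pos: [476.8, 17.7, 196.9]
eef_rot: [0.004, 0.093, 0.996, 0.0]
ft_force: [1.0, 0.4, -0.8]
opening: 40.0
```

```bash
python3 st.py
```

```text
4.7167 [476.83  17.68 196.89] F [ 1.   0.4 -0.8] op 40.0 head 79.35 z [ 8.5e-03 -2.0e-04 -1.0e+00] dq [-0.795 -0.046 -0.078 -0.034  0.004 -0.464]
rot to level (deg) [0.01 0.49 0.  ] units [0.  0.1 0. ]
```

Emit:
carry_out(commands=[{"dp": [0,-1,0],"rot": [0,0.1,0.05],"hand": 1},{"dp": [0,-1,0],"rot": [0,0,0],"hand": 1},{"dp": [0.1,-1,0],"rot": [0,0,0],"hand": 1},{"dp": [0.1,-1,0],"rot": [0,0,0],"hand": 1},{"dp": [0.1,-1,0],"rot": [0,0,0],"hand": 1}])

```text
t: 5.13
tcp_pos: [482.7, -139.2, 192.6]
eef_rot: [-0.003, 0.091, 0.996, 0.001]
ft_force: [0.7, 0.1, 0.1]
opening: 40.1
```

Emit:
carry_out(commands=[{"dp": [0.1,-1,0],"rot": [0,0,0],"hand": 1},{"dp": [0.1,-0.9,0],"rot": [0,0,0],"hand": 1},{"dp": [0,-0.6,-0.3],"rot": [0,0,0],"hand": 1},{"dp": [0,0,0],"rot": [0,0,0],"hand": 1},{"dp": [0,0,0],"rot": [0,0,0],"hand": 1}])

```text
t: 5.55
tcp_pos: [487.7, -224.4, 178.5]
eef_rot: [-0.004, 0.095, 0.995, 0.0]
ft_force: [0.2, -0.4, -0.4]
opening: 40.1
```

```bash
python3 st.py
```

```text
5.55 [ 487.71 -224.38  178.49] F [ 0.2 -0.4 -0.4] op 40.1 head 79.05 z [-0.0077  0.0015 -1.    ] dq [-0.031  0.034 -0.018 -0.024 -0.013 -0.006]
rot to level (deg) [-0.09 -0.44 -0.  ] units [-0.02 -0.09 -0.  ]
```

```bash
cat > ov.py <<'E'
from h import *
import sys
tag=sys.argv[1];names=sys.argv[2].split(',')
SX,SY=float(sys.argv[3]),float(sys.argv[4])
s=get_state();q=s['eef_rot'];M=R.from_quat(q[[1,2,3,0]]).as_matrix();t=s['tcp_pos']
a=np.linspace(0,2*np.pi,36,endpoint=False)
up=-M[:,2]
def circ(c,r,e1,e2): return c+r*(np.outer(np.cos(a),e1)+np.outer(np.sin(a),e2))
ims=[]
for n in names:
    c=cam(n);im=capture(n)[:,:,::-1].copy();cv2.imwrite(f'pics/{tag}_{n}_raw.png',im)
    L=[(circ(t+34*up,21,M[:,0],M[:,1]),(0,255,0)),(circ(t-8*up,21,M[:,0],M[:,1]),(0,255,255)),
       (circ(np.array([SX,SY,64]),5.5,[1,0,0],[0,1,0]),(255,0,255)),(circ(np.array([SX,SY,34]),24,[1,0,0],[0,1,0]),(0,0,255))]
    for P,col in L:
        for u in proj(c,P): 
            if 0<=u[0]<560 and 0<=u[1]<420: im[int(round(u[1])),int(round(u[0]))]=col
    u=proj(c,[t])[0];h=70;w=90
    x=int(np.clip(u[0]-w,0,560-2*w));y=int(np.clip(u[1]-h+ (15 if n!='wrist' else 0),0,420-2*h))
    raw=cv2.imread(f'pics/{tag}_{n}_raw.png')
    cr=[cv2.resize(k[y:y+2*h,x:x+2*w],None,fx=2.2,fy=2.2,interpolation=cv2.INTER_NEAREST) for k in(raw,im)]
    cv2.imwrite(f'pics/{tag}_{n}.png',cv2.hconcat(cr));print(n,x,y)
E
python3 ov.py a scene,side,wrist 492.5 -237.5
```

```text
scene 172 95
side 235 85
wrist 187 193
```

View pics/a_scene.png

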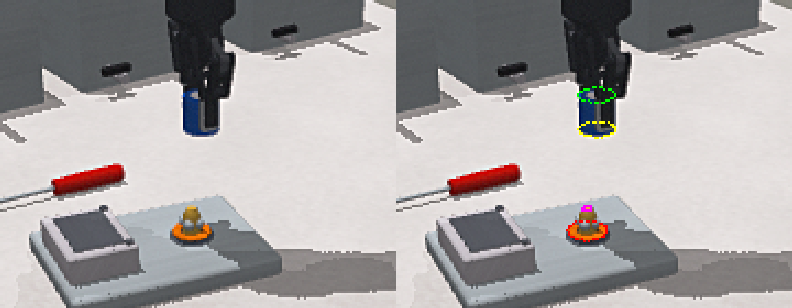

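View pics/a_side.png

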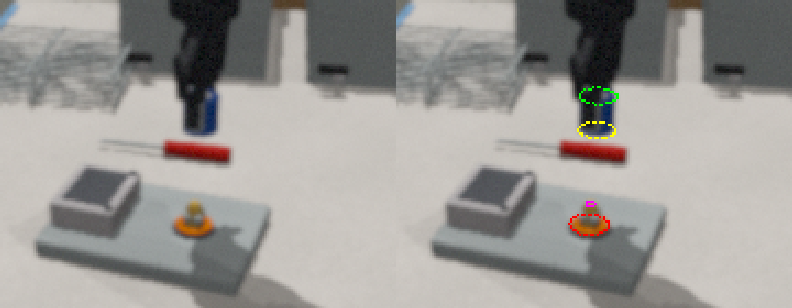

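View pics/a_wrist.png

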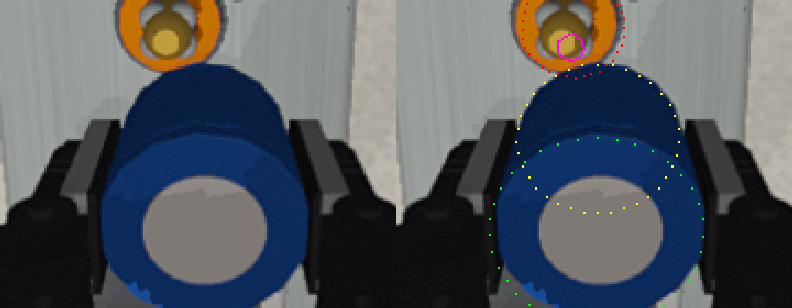

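View pics/a_wrist_raw.png

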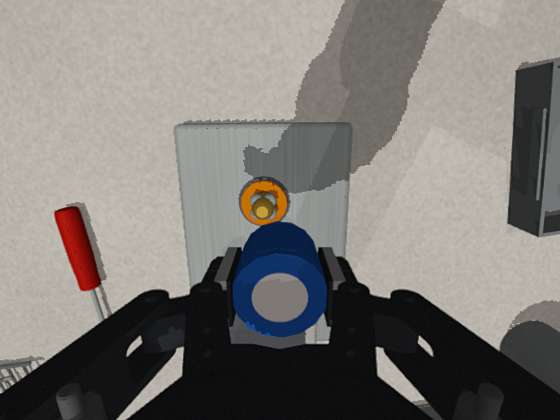

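```bash
cat > meas.py <<'E'
from h import *
import sys
tag=sys.argv[1]
im=cv2.imread(f'pics/{tag}_wrist_raw.png');hsv=cv2.cvtColor(im,cv2.COLOR_BGR2HSV)
s=get_state();q=s['eef_rot'];M=R.from_quat(q[[1,2,3,0]]).as_matrix();t=s['tcp_pos'];c=cam('wrist')
print('cam',c[2].round(1),'t',t.round(1))
def biggest(m,near=None):
    n,l,st,ce=cv2.connectedComponentsWithStats(m.astype(np.uint8))
    i=max(range(1,n),key=lambda i:st[i,4] if near is None else -np.hypot(*(ce[i]-near))+ (0 if st[i,4]>20 else -999));return l==i
H,S,V=hsv[...,0],hsv[...,1],hsv[...,2]
blue=biggest((H>100)&(H<125)&(S>120)&(np.arange(420)[:,None]>200))
hull=cv2.convexHull(np.argwhere(blue)[:,::-1].astype(np.int32))
fill=np.zeros((420,560),np.uint8);cv2.fillConvexPoly(fill,hull,1)
disc=biggest((fill>0)&(S<60)&(V>70));e=cv2.fitEllipse(max(cv2.findContours(disc.astype(np.uint8),0,1)[0],key=len))
print('disc',np.round(e[0],1),np.round(e[1],1))
P=onz(c,e[0],t[2]+34);print('cap axis at top',P.round(2),'tool offset',((P-t)@M).round(2))
r=[np.linalg.norm(onz(c,(e[0][0]+sg*e[1][1]/2,e[0][1]),t[2]+34)-P) for sg in(-1,1)];print('disc r',np.round(r,1))
ys,xs=np.nonzero(blue);print('blue x',xs.min(),xs.max(),'y',ys.min(),ys.max())
org=biggest((H>5)&(H<20)&(S>200)&(V>120))
cn=max(cv2.findContours(org.astype(np.uint8),0,1)[0],key=cv2.contourArea);e2=cv2.fitEllipse(cv2.convexHull(cn))
P2=onz(c,e2[0],34);print('ring',np.round(e2[0],1),np.round(e2[1],1),P2.round(2))
E
python3 meas.py a
python3 - <<'E'
import cv2
a=cv2.imread('pics/a_wrist_raw.png')[170:235,225:305]
cv2.imwrite('pics/z.png',cv2.resize(a,None,fx=8,fy=8,interpolation=cv2.INTER_NEAREST))
E
```

```text
cam [ 417.5 -209.8  322.3] t [ 487.7 -222.8  179.1]
disc [279.4 297.1] [48.4 55.3]
cap axis at top [ 487.02 -223.02  213.05] tool offset [  0.89  -0.34 -33.99]
disc r [11.9 11.9]
blue x 232 327 y 221 337
ring [263.4 202.3] [43.3 45.5] [ 488.88 -240.06   34.  ]
```

View pics/z.png

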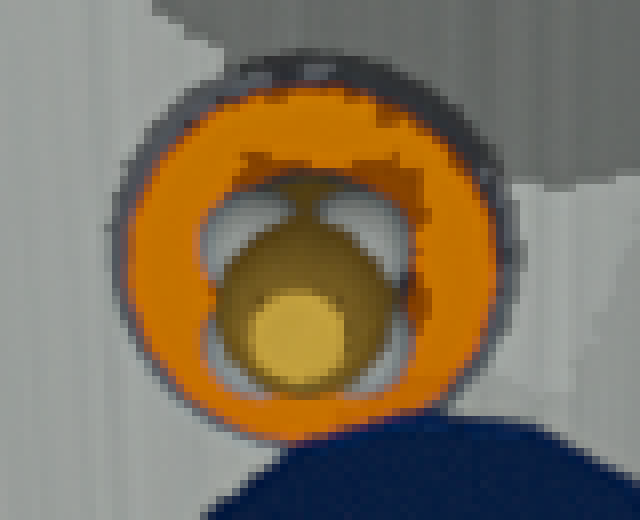

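Emit:
carry_out(commands=[{"dp": [0.5,-0.35,-0.6],"rot": [0,-0.09,0],"hand": 1},{"dp": [0.5,-0.3,-0.9],"rot": [0,0,0],"hand": 1},{"dp": [0,0,-0.9],"rot": [0,0,0],"hand": 1},{"dp": [0,0,-0.7],"rot": [0,0,0],"hand": 1},{"dp": [0,0,0],"rot": [0,0,0],"hand": 1}])

```text
t: 6.12
tcp_pos: [522.2, -237.4, 87.5]
eef_rot: [0.004, 0.09, 0.996, -0.0]
ft_force: [-0.8, 1.9, -1.3]
opening: 39.9
```

```bash
python3 st.py
```

```text
6.1167 [ 522.23 -237.45   87.52] F [-0.8  1.9 -1.3] op 39.9 head 79.73 z [ 0.0086 -0.0016 -1.    ] dq [ 0.026 -0.033  0.029  0.058  0.005  0.003]
rot to level (deg) [0.09 0.49 0.  ] units [0.02 0.1  0.  ]
```

Emit:
carry_out(commands=[{"dp": [0,-0.1,-0.15],"rot": [0.02,0.1,0],"hand": 1},{"dp": [0,0,0],"rot": [0,0,0],"hand": 1},{"dp": [0,0,0],"rot": [0,0,0],"hand": 1}])

```text
t: 6.37
tcp_pos: [522.5, -237.9, 84.6]
eef_rot: [-0.001, 0.088, 0.996, 0.0]
ft_force: [0.4, -0.4, 0.8]
opening: 39.9
```

```bash
python3 st.py
python3 - <<'E'
from h import *
s=get_state();c=cam('wrist');im=capture('wrist');cv2.imwrite('pics/b_wrist_raw.png',im[:,:,::-1])
np.savez('pics/b.npz',K=c[0],k1=c[1],o=c[2],M=c[3],t=s['tcp_pos'],q=s['eef_rot'])
E
python3 meas.py b; python3 st.py; python3 -c "
import cv2
a=cv2.imread('pics/b_wrist_raw.png')[160:260,190:360]
cv2.imwrite('pics/z2.png',cv2.resize(a,None,fx=4.5,fy=4.5,interpolation=cv2.INTER_NEAREST))"
```

```text
6.3667 [ 522.51 -237.89   84.61] F [ 0.4 -0.4  0.8] op 39.9 head 79.95 z [-0.0013  0.001  -1.    ] dq [ 0.004 -0.002  0.014  0.013 -0.005  0.   ]
rot to level (deg) [-0.06 -0.07 -0.  ] units [-0.01 -0.01 -0.  ]
cam [ 451.3 -225.9  227.6] t [ 522.7 -238.    84.8]
disc [279.4 297. ] [48.4 55.4]
cap axis at top [ 521.71 -238.22  118.83] tool offset [  0.98  -0.35 -34.  ]
disc r [11.9 11.9]
blue x 232 327 y 221 337
ring [267.6 183.9] [67.7 69. ] [ 488.73 -240.51   34.  ]
6.4167 [ 522.7  -238.03   84.83] F [ 0.5  1.2 -0.9] op 40.3 head 79.95 z [-7.e-04  7.e-04 -1.e+00] dq [-0.007 -0.006  0.002 -0.008 -0.001  0.002]
rot to level (deg) [-0.04 -0.04 -0.  ] units [-0.01 -0.01 -0.  ]
```

View pics/z2.png

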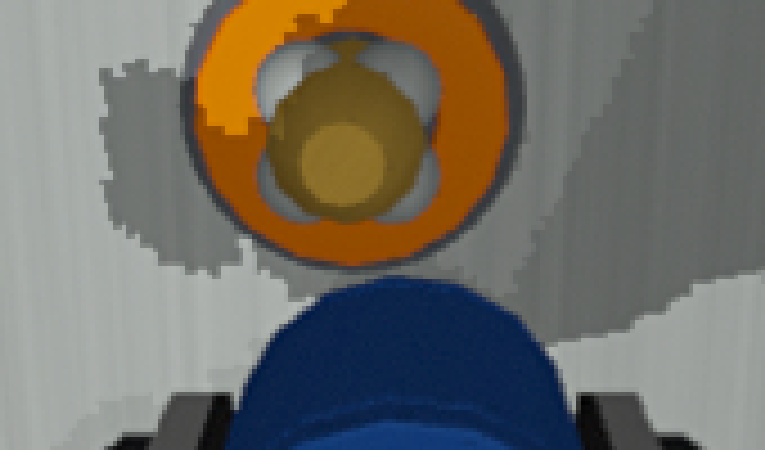

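View pics/b_wrist_raw.png

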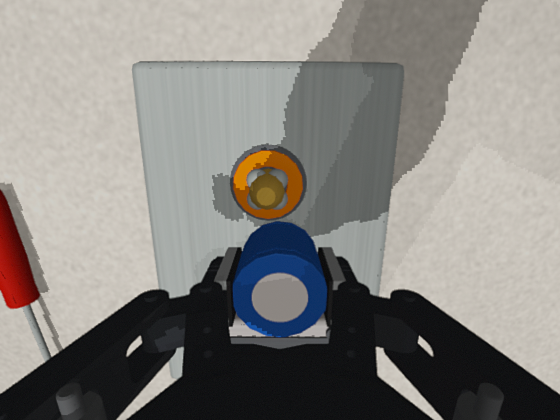

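Run:
```python
from h import *
d=np.load('pics/b.npz');c=(d['K'],float(d['k1']),d['o'],d['M']);t=d['t'];q=d['q'];M=R.from_quat(q[[1,2,3,0]]).as_matrix()
print('stud top',onz(c,(265.7,196.0),64).round(2),'ring',onz(c,(267.6,183.9),34).round(2))
print('a: ',t.round(2))
a=np.linspace(0,2*np.pi,360)
for off in ([0,0],[1,-.35],[2,-.35]):
    for h,n in((34,'top'),(-8,'mouth')):
        P=t-h*M[:,2]+np.outer(off[0]+21*np.cos(a),M[:,0])+np.outer(off[1]+21*np.sin(a),M[:,1])
        u=proj(c,P);print(off,n,'x',u[:,0].min().round(1),u[:,0].max().round(1),'y',u[:,1].min().round(1),u[:,1].max().round(1))
```

```text
stud top [ 489.49 -240.44   64.  ] ring [ 488.46 -240.3    34.  ]
a:  [ 522.51 -237.89   84.61]
[0, 0] top x 231.4 329.0 y 254.4 339.1
[0, 0] mouth x 243.0 316.9 y 221.2 288.6
[1, -0.35] top x 230.4 328.3 y 252.2 337.3
[1, -0.35] mouth x 242.3 316.4 y 219.4 287.1
[2, -0.35] top x 230.3 328.4 y 249.9 335.5
[2, -0.35] mouth x 242.3 316.4 y 217.7 285.6
```

Run:
```python
from h import *
from scipy.optimize import least_squares
d=np.load('pics/b.npz');c=(d['K'],float(d['k1']),d['o'],d['M']);t=d['t'];q=d['q'];M=R.from_quat(q[[1,2,3,0]]).as_matrix()
im=cv2.imread('pics/b_wrist_raw.png');hsv=cv2.cvtColor(im,cv2.COLOR_BGR2HSV);H,S,V=cv2.split(hsv)
b=((H>100)&(H<125)&(S>120)).astype(np.uint8);b[:200]=0
n,l,st,_=cv2.connectedComponentsWithStats(b);b=l==1+np.argmax(st[1:,4])
ys,xs=np.nonzero(b)
# mouth arc: top boundary pixels for columns 255..305 ; top-face bottom arc columns 250..310; sides
mo=[(x,ys[xs==x].min()-.5) for x in range(252,308,4)];bo=[(x,ys[xs==x].max()+.5) for x in range(250,312,4)]
lr=[(xs[ys==y].min()-.5,y) for y in range(285,306,4)]+[(xs[ys==y].max()+.5,y) for y in range(285,306,4)]
a=np.linspace(0,2*np.pi,720)
def C(p,h):return proj(c,t-(h+p[2])*M[:,2]+np.outer(p[0]+21*np.cos(a),M[:,0])+np.outer(p[1]+21*np.sin(a),M[:,1])).astype(np.float32).reshape(-1,1,2)
def f(p):
    T,B=C(p,34),C(p,-8)
    return [cv2.pointPolygonTest(B,tuple(map(float,u)),True) for u in mo]+[cv2.pointPolygonTest(T,tuple(map(float,u)),True) for u in bo+lr]
r=least_squares(f,[0,0,0],diff_step=1e-2,x_scale=1.);print(r.x,np.abs(r.fun).max().round(2),(r.fun).round(1))
```

```text
[0. 0. 0.] 3.87 [-0.3  0.2 -0.   0.   0.5  0.5 -0.9  0.3  0.1  0.5  0.5  0.9  0.8  0.2
  1.3  2.6  2.7  2.4  1.7  2.6  2.3  1.6  2.6  2.3  3.7  3.7  3.5  3.8
  3.6  3.9 -1.7 -0.7 -0.1  1.1  0.9  0.2  0.5  0.6  1.3  2.5  2.2  1.5]
```

Run:
```python
from h import *
from scipy.optimize import minimize
d=np.load('pics/b.npz');c=(d['K'],float(d['k1']),d['o'],d['M']);t=d['t'];q=d['q'];M=R.from_quat(q[[1,2,3,0]]).as_matrix()
im=cv2.imread('pics/b_wrist_raw.png');hsv=cv2.cvtColor(im,cv2.COLOR_BGR2HSV);H,S,V=cv2.split(hsv)
b=((H>100)&(H<125)&(S>120)).astype(np.uint8);b[:200]=0
n,l,st,_=cv2.connectedComponentsWithStats(b);b=l==1+np.argmax(st[1:,4])
ys,xs=np.nonzero(b)
mo=[(x,ys[xs==x].min()-.5) for x in range(256,304,3)];bo=[(x,ys[xs==x].max()+.5) for x in range(252,310,4)]
lr=[(xs[ys==y].min()-.5,y) for y in range(291,306,3)]+[(xs[ys==y].max()+.5,y) for y in range(291,306,3)]
a=np.linspace(0,2*np.pi,720)
def C(p,h):return proj(c,t-(h+p[2])*M[:,2]+np.outer(p[0]+21*np.cos(a),M[:,0])+np.outer(p[1]+21*np.sin(a),M[:,1])).astype(np.float32).reshape(-1,1,2)
def f(p):
    T,B=C(p,34),C(p,-8)
    return np.array([cv2.pointPolygonTest(B,tuple(map(float,u)),True) for u in mo]+[cv2.pointPolygonTest(T,tuple(map(float,u)),True) for u in bo+lr])
r=minimize(lambda p:np.abs(f(p)).sum(),[.5,0,-1],method='Nelder-Mead');print(r.x.round(2),f(r.x).round(1))
print('cap world',(t+r.x[0]*M[:,0]+r.x[1]*M[:,1]).round(2))
```

```text
[-1.11 -0.4  -2.98] [ 0.4  0.4 -0.7 -0.5  0.5  0.3 -0.2 -0.9  0.2  0.  -0.4 -0.   0.1 -0.1
  0.4  0.5 -0.3  0.7  0.5 -0.1 -0.1  0.6 -0.  -1.  -0.2  0.3  0.5  0.4
 -0.1  0.9  0.5 -0.4 -0.1  0.8  0.5 -0.  -0.9 -0.7  0.3 -0.  -0.5]
cap world [ 523.53 -238.48   84.61]
```

The wrist camera puts the stud at about (489.5, -240.4) in the hand's own frame. Scene and side gave (492, -237.5), but at 2.6 mm per pixel, so I trust the wrist view for the relative move. The TCP goes to about (489, -240).

Emit:
carry_out(commands=[{"dp": [-0.6,-0.03,0],"rot": [0,0,0],"hand": 1},{"dp": [-0.5,-0.03,0],"rot": [0,0,0],"hand": 1},{"dp": [0,0,0],"rot": [0,0,0],"hand": 1},{"dp": [0,0,0],"rot": [0,0,0],"hand": 1}])

```text
t: 6.75
tcp_pos: [492.8, -241.4, 90.3]
eef_rot: [0.004, 0.087, 0.996, -0.002]
ft_force: [0.9, 0.1, -0.7]
opening: 40.5
```

```bash
python3 st.py
```

```text
6.75 [ 492.79 -241.43   90.31] F [ 0.9  0.1 -0.7] op 40.5 head 80.02 z [ 0.008  -0.0044 -1.    ] dq [-0.007 -0.028 -0.005  0.013 -0.007 -0.   ]
rot to level (deg) [0.25 0.46 0.  ] units [0.05 0.09 0.  ]
```

Emit:
carry_out(commands=[{"dp": [-0.13,0.05,-0.1],"rot": [0.05,0.09,0],"hand": 1},{"dp": [0,0,0],"rot": [0,0,0],"hand": 1},{"dp": [0,0,0],"rot": [0,0,0],"hand": 1}])

```text
t: 7.0
tcp_pos: [491.3, -240.8, 89.4]
eef_rot: [0.002, 0.087, 0.996, -0.001]
ft_force: [-0.0, -0.1, -0.9]
opening: 39.8
```

```bash
python3 st.py;python3 ov.py c scene,side 489.5 -240.2; python3 st.py
```

```text
7.0 [ 491.33 -240.83   89.43] F [-0.  -0.1 -0.9] op 39.8 head 80.04 z [ 0.0041 -0.002  -1.    ] dq [ 0.003  0.006  0.006  0.007  0.001 -0.   ]
rot to level (deg) [0.12 0.23 0.  ] units [0.02 0.05 0.  ]
scene 167 124
side 233 113
7.1 [ 491.11 -240.7    89.17] F [ 0.7 -0.4 -0.2] op 40.0 head 80.04 z [ 0.0036 -0.0018 -1.    ] dq [-0.002  0.001 -0.006 -0.     0.001 -0.   ]
rot to level (deg) [0.1 0.2 0. ] units [0.02 0.04 0.  ]
```

View pics/c_scene.png

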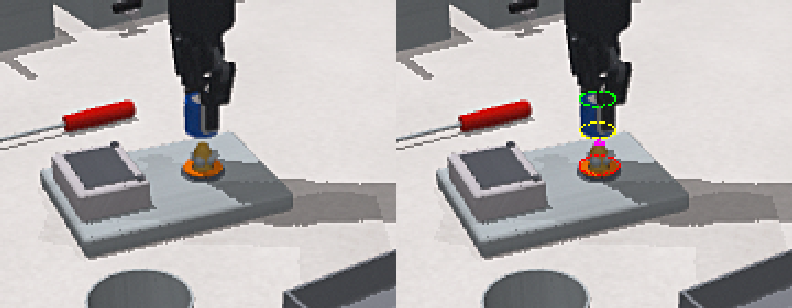

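View pics/c_side.png

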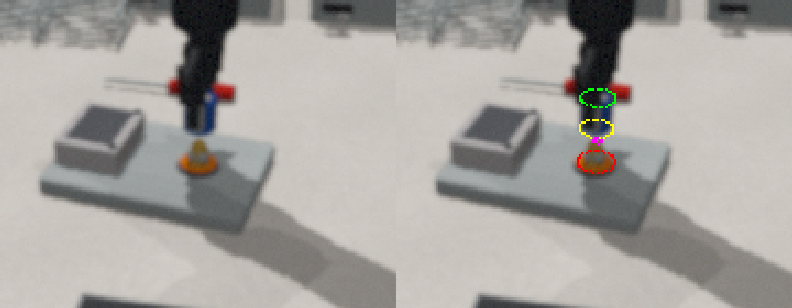

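Run:
```python
import cv2
a=cv2.imread('pics/c_scene_raw.png')[155:215,225:295];b=cv2.imread('pics/c_side_raw.png')[145:205,290:360]
cv2.imwrite('pics/z3.png',cv2.hconcat([cv2.resize(x,(390,334),interpolation=cv2.INTER_CUBIC) for x in(a,b)]))
```

```text
(no output)
```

View pics/z3.png

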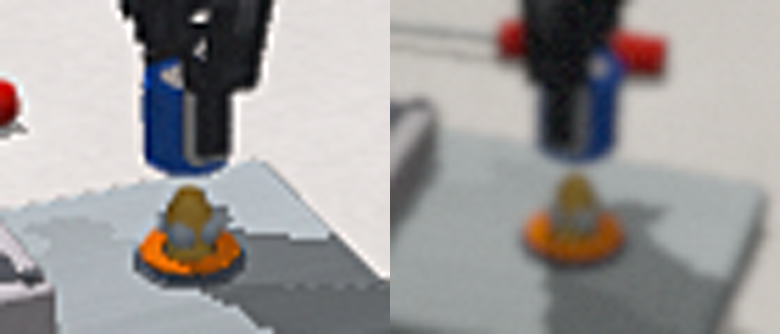

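Emit:
carry_out(commands=[{"dp": [-0.09,0.01,-0.2],"rot": [0.02,0.04,0],"hand": 1},{"dp": [-0.02,0,-0.2],"rot": [0,0.04,0],"hand": 1},{"dp": [0,0,0],"rot": [0,0,0],"hand": 1}], grip_force=100)

```text
t: 7.35
tcp_pos: [488.3, -240.4, 76.0]
eef_rot: [-0.002, 0.087, 0.996, -0.0]
ft_force: [-0.3, 0.5, -0.4]
opening: 39.8
```

```bash
python3 st.py
```

```text
7.35 [ 488.29 -240.42   76.01] F [-0.3  0.5 -0.4] op 39.8 head 80.07 z [-3.5e-03 -1.0e-04 -1.0e+00] dq [ 0.002 -0.001  0.002  0.011  0.    -0.002]
rot to level (deg) [ 0.01 -0.2   0.  ] units [ 0.   -0.04  0.  ]
```

Emit:
carry_out(commands=[{"dp": [0.02,0,-0.2],"rot": [0,-0.04,0],"hand": 1},{"dp": [0,0,-0.15],"rot": [0,0.02,0],"hand": 1},{"dp": [0,0,0],"rot": [0,0,0],"hand": 1}])

```text
t: 7.6
tcp_pos: [488.4, -240.0, 63.4]
eef_rot: [-0.002, 0.086, 0.996, 0.0]
ft_force: [-0.1, -0.3, -0.9]
opening: 39.7
```

```bash
python3 st.py
```

```text
7.6 [ 488.42 -240.02   63.36] F [-0.1 -0.3 -0.9] op 39.7 head 80.08 z [-3.1e-03  9.0e-04 -1.0e+00] dq [ 0.    -0.001 -0.007  0.001  0.001 -0.001]
rot to level (deg) [-0.05 -0.18 -0.  ] units [-0.01 -0.04 -0.  ]
```

The mouth is now at about z 53 to 55, over the stud's taper, with no side force. The alignment is good, so I'm going on to the balls.

Emit:
carry_out(commands=[{"dp": [0.02,0,-0.15],"rot": [0,-0.03,0],"hand": 1},{"dp": [0,0,0],"rot": [0,0,0],"hand": 1}])

```text
t: 7.77
tcp_pos: [489.4, -240.1, 58.2]
eef_rot: [0.0, 0.086, 0.996, 0.0]
ft_force: [-0.1, 0.1, 1.1]
opening: 39.9
```

```bash
python3 st.py
```

```text
7.7667 [ 489.39 -240.15   58.23] F [-0.1  0.1  1.1] op 39.9 head 80.08 z [ 1.e-04  8.e-04 -1.e+00] dq [ 0.001 -0.008  0.015  0.017 -0.003  0.   ]
rot to level (deg) [-0.04  0.01  0.  ] units [-0.01  0.    0.  ]
```

Force just 1.1 N and level. I'll press on with small steps.

Emit:
carry_out(commands=[{"dp": [0,0,-0.2],"rot": [0,0,0],"hand": 1}])

```text
t: 7.85
tcp_pos: [491.0, -240.9, 53.8]
eef_rot: [0.002, 0.086, 0.996, -0.0]
ft_force: [-1.0, 2.3, 9.0]
opening: 39.7
```

Emit:
carry_out(commands=[{"dp": [0,0,-0.2],"rot": [0,0,0],"hand": 1}])

```text
t: 7.93
tcp_pos: [491.2, -240.9, 48.0]
eef_rot: [0.002, 0.086, 0.996, -0.0]
ft_force: [-1.1, 1.2, 0.0]
opening: 39.9
```

```bash
python3 st.py
```

```text
7.9333 [ 491.22 -240.91   48.04] F [-1.1  1.2  0. ] op 39.9 head 80.09 z [ 4.2e-03 -9.0e-04 -1.0e+00] dq [ 0.002  0.071 -0.083 -0.161  0.006  0.001]
rot to level (deg) [0.05 0.24 0.  ] units [0.01 0.05 0.  ]
```

Emit:
carry_out(commands=[{"dp": [-0.04,0.01,-0.15],"rot": [0,0.05,0],"hand": 1}])

```text
t: 8.02
tcp_pos: [490.3, -240.4, 43.2]
eef_rot: [0.0, 0.086, 0.996, -0.0]
ft_force: [-0.0, 0.2, 0.1]
opening: 40.1
```

Emit:
carry_out(commands=[{"dp": [0,0,-0.1],"rot": [0,0,0],"hand": 1}])

```text
t: 8.1
tcp_pos: [489.9, -240.3, 39.7]
eef_rot: [-0.0, 0.086, 0.996, -0.0]
ft_force: [-1.8, 0.2, 6.1]
opening: 40.1
```

```bash
python3 st.py
```

```text
8.1 [ 489.89 -240.28   39.69] F [-1.8  0.2  6.1] op 40.1 head 80.1 z [-4.e-04 -4.e-04 -1.e+00] dq [-0.001  0.037 -0.046 -0.086  0.002 -0.   ]
rot to level (deg) [ 0.02 -0.02  0.  ] units [ 0. -0.  0.]
```

Emit:
carry_out(commands=[{"dp": [0,0,-0.08],"rot": [0,0,0],"hand": 1}])

```text
t: 8.18
tcp_pos: [489.9, -240.3, 37.5]
eef_rot: [-0.0, 0.086, 0.996, -0.0]
ft_force: [-2.3, 1.9, 11.2]
opening: 39.9
```

```bash
python3 st.py
```

```text
8.1833 [ 489.89 -240.34   37.48] F [-2.3  1.9 11.2] op 39.9 head 80.1 z [-4.e-04 -6.e-04 -1.e+00] dq [ 0.001  0.025 -0.032 -0.058 -0.002  0.002]
rot to level (deg) [ 0.03 -0.02  0.  ] units [ 0.01 -0.    0.  ]
```

Emit:
carry_out(commands=[{"dp": [0,0,-0.04],"rot": [0,0,0],"hand": 1}])

```text
t: 8.27
tcp_pos: [489.9, -240.3, 36.9]
eef_rot: [-0.0, 0.086, 0.996, -0.0]
ft_force: [-3.2, 2.7, 12.6]
opening: 39.9
```

```bash
python3 st.py;python3 ov.py d scene,side,wrist 489.5 -240.2; python3 st.py
python3 - <<'E'
import cv2
a=cv2.imread('pics/d_scene_raw.png')[155:215,225:295];b=cv2.imread('pics/d_side_raw.png')[145:205,290:360]
cv2.imwrite('pics/z4.png',cv2.hconcat([cv2.resize(x,(390,334),interpolation=cv2.INTER_CUBIC) for x in(a,b)]))
E
```

```text
8.2667 [ 489.9  -240.34   36.92] F [-3.2  2.7 12.6] op 39.9 head 80.1 z [-2.e-04 -7.e-04 -1.e+00] dq [ 0.     0.003 -0.01  -0.014 -0.001  0.001]
rot to level (deg) [ 0.04 -0.01  0.  ] units [ 0.01 -0.    0.  ]
scene 168 142
side 233 129
wrist 190 192
8.4167 [ 489.91 -240.34   37.42] F [-2.8  1.9 10.6] op 39.6 head 80.1 z [-0.e+00 -9.e-04 -1.e+00] dq [-0.    -0.003  0.001  0.002  0.     0.001]
rot to level (deg) [ 0.05 -0.    0.  ] units [ 0.01 -0.    0.  ]
```

View pics/z4.png

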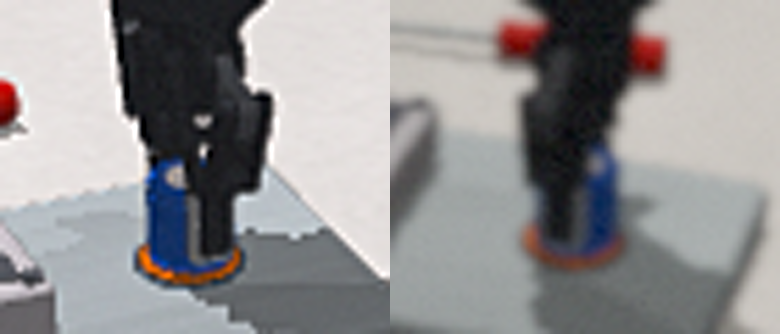

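View pics/d_wrist_raw.png

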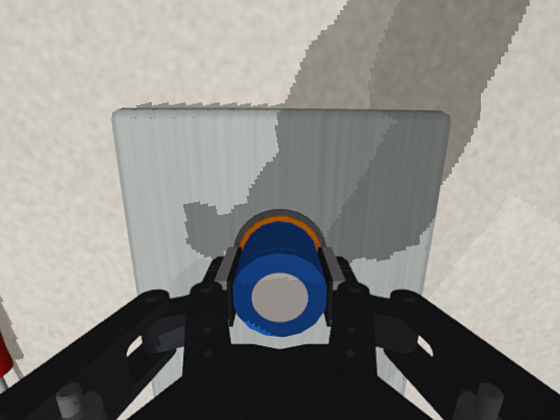

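View pics/d_scene_raw.png

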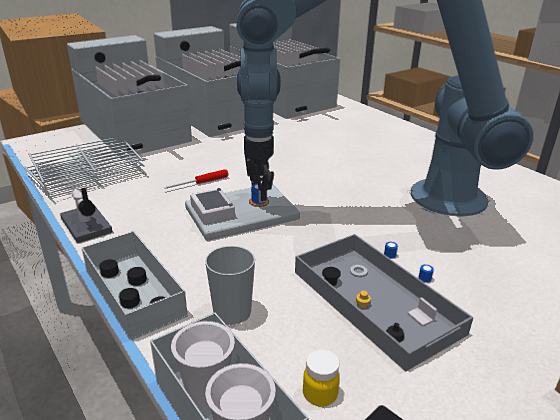

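The cap is seated on the ring with the force at 10.6 N, which is about 3.4 mm of ring travel. It eased by 0.5 mm while settling, so I'll push a little more for margin.

Emit:
carry_out(commands=[{"dp": [0,0,-0.06],"rot": [0,0,0],"hand": 1}])

```text
t: 8.5
tcp_pos: [489.9, -240.3, 36.9]
eef_rot: [0.0, 0.086, 0.996, -0.001]
ft_force: [-3.8, 2.6, 12.3]
opening: 40.1
```

Run:
```python
from h import *
for i in range(8):
    s=get_state();print(s['t'],s['tcp_pos'].round(2),s['ft_force'].round(1));capture('side')
s=get_state();print(s['t'],s['tcp_pos'].round(2),s['ft_force'].round(1),s['opening'])
```

```text
8.5 [ 489.94 -240.33   36.92] [-3.8  2.6 12.3]
8.55 [ 489.94 -240.35   36.86] [-3.4  3.7 12.7]
8.6 [ 489.9  -240.35   36.92] [-3.5  3.2 11.3]
8.65 [ 489.95 -240.35   36.97] [-4.7  2.7 12.1]
8.7 [ 489.93 -240.35   36.99] [-3.2  2.7 13.3]
8.75 [ 489.91 -240.35   36.98] [-3.3  2.3 12.7]
8.8 [ 489.91 -240.33   36.96] [-3.6  2.3 12. ]
8.85 [ 489.94 -240.33   36.99] [-4.   2.5 12.8]
8.9 [ 489.93 -240.35   37.01] [-3.6  2.5 13.2] 39.85100452195373
```

The force holds steady at about 12.5 N for 0.4 s, which is about 4.2 mm of the ring's 5 mm, and the cap sits unchanged in the grip. Handing in.

```bash
python3 -c "
from bench import *
print(job_done())"
```

```text
the job is handed in; nothing more can be done
None
```

I took the large blue cap from the crate, set it on the brass stud and pressed it past the click. I handed in at about 8.9 s while still holding it pressed down on the orange ring.

- **Click:** the push rose to at least 9 N at the balls (readings came only every 1/12 s), then fell to about 0 N.
- **Ring:** the force then climbed at about 2.4 N per mm, close to the ring's spring. It held steady at about 12–13 N for the last 0.4 s, which works out to about 4.2 mm of its 5 mm travel. I worked the travel out from force; it was not measured directly.
- **Last pictures:** the cap was upright over the ring and had not slipped in the grip. In the scene picture the other crate parts, cup, jar and screwdriver looked in place by eye.
- **Disagreements:**
    - The wrist camera put the stud about 3 mm from where the scene and side cameras did. I used the wrist reading, and the cap went on without jamming.
    - A wrist-camera fit put the cap about 3 mm lower in the grip than the grasp height implied. The contact heights fitted the grasp height better.
    - A sideways force of about 4 N remained at the end.

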